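Sort lamp parts at the drilling bench

TASK

Sort the four loose lamp parts: stand the two brass couplers upright in the two-bay orange tray, one in each bay, and set the brass ceiling canopy flat, neck up, in the square orange tray. Load the aluminium block upright in the steel drilling jig: press it down flat on the plate, its long side slid fully against the long stop and its end against the short stop. Do not knock the glass shade over or out of its place, and leave everything released and at rest.

Things in the scene. Friction and masses are not known exactly. Their poses are not given: they have to be found in the camera images.
- coupler_a: Loose turned brass coupler, an upright post 60 mm tall: 22 mm diameter, with a foot collar 26 mm in diameter and 12 mm high, small dark bore on top; about 120 g. Identical to coupler_b. Starts standing on the bench. Origin: centre of its underside; z along the post, up.
- coupler_b: Second loose brass coupler, identical to coupler_a (60 mm tall, 22 mm diameter, 26 mm foot collar); either coupler may go in either bay. Origin: centre of its underside; z up along the post.
- canopy: Loose brass ceiling canopy: a flat disc 64 mm in diameter, 4 mm thick at the rim and rising to 10 mm at the middle, where a neck 22 mm in diameter stands up to 48 mm total height; about 150 g. Starts neck up on the bench. Origin: centre of the disc's underside; z up along the neck.
- block: Loose aluminium mounting block 40 mm (its x) by 60 mm (its y) by 40 mm high, with a large and two small dark holes marked on its top; about 250 g. Origin: centre of its underside; z up. Either way round is right in the jig.
- twin_tray: Fixed orange tray with two bays: outside 80 mm (its x) by 124 mm (its y) by 24 mm high, walls and floor 4 mm thick, with a 4 mm dividing wall of full height along x at y = 0. Each bay is 72 by 56 mm inside; bay centres at y = +30 and -30 mm. Origin: centre of its underside; z up. One coupler goes in each bay.
- square_tray: Fixed undivided square orange tray, outside 106 by 106 mm and 20 mm high, walls and floor 4 mm thick. Origin: centre of the underside; z up. The canopy goes in it.
- jig: Fixed steel jig: plate 110 mm (x) by 150 mm (y), 12 mm thick, with two dark stop bars 9 mm high on it. Origin: centre of its underside; z up. Long stop: along y from -45 to 35 mm, face at x = 35 mm looking to -x. Short stop: along x from -22 to 18 mm, face at y = 45 mm looking to -y. -x and -y sides open. Block home: long sides along y, touching both stops, its origin at (15, 15, 12) mm here.
- shade: Bystander, to be left in place: clear glass lamp shade standing on the bench, an open cup 75 mm high, 44 mm in diameter at the foot and 68 mm at the rim, 180 g, loose. Origin: centre of its underside; z up.

How it is judged:
At the end, for the whole second after the job is handed in: Couplers upright (0.1 rad) on the tray floor, one per bay; canopy flat, neck up, on the square tray's floor; block flat on the jig plate, side and end within 2 mm of the stops and square to 0.05 rad; all released and at rest (x of coupler_a in the frame of twin_tray between -0.03 and 0.03 m and z of coupler_a in the frame of twin_tray between 0.001 and 0.008 m and angle between each of coupler_a, coupler_b, canopy's own z axis and vertical below 0.1 rad and linear speed of each of coupler_a, coupler_b, canopy, block below 0.01 m/s and angular speed of each of coupler_a, coupler_b, canopy, block below 0.1 rad/s and x of coupler_b in the frame of twin_tray between -0.03 and 0.03 m and z of coupler_b in the frame of twin_tray between 0.001 and 0.008 m and ((y of coupler_a in the frame of twin_tray between 0.01 and 0.054 m and y of coupler_b in the frame of twin_tray between -0.054 and -0.01 m) or (y of coupler_a in the frame of twin_tray between -0.054 and -0.01 m and y of coupler_b in the frame of twin_tray between 0.01 and 0.054 m)) and x of canopy in the frame of square_tray between -0.024 and 0.024 m and y of canopy in the frame of square_tray between -0.024 and 0.024 m and z of canopy in the frame of square_tray between 0.001 and 0.008 m and x of block in the frame of jig between 0.0125 and 0.017 m and y of block in the frame of jig between 0.0125 and 0.017 m and z of block in the frame of jig between 0.01 and 0.0145 m and angle between block's own z axis and vertical below 0.05 rad and angle between the y axis of block and the y axis of jig, either way round below 0.05 rad); the robot touches nothing.
It fails at once if the glass shade is tipped over or pushed more than 30 mm from its place (distance of shade from where it was at the start of the episode above 0.03 m or angle between shade's own z axis and vertical above 0.4 rad).
It also fails if it takes over 112 s, if anything falls off the work surface, if the arm or the gripper's body presses on something with over 40 N, if the wrist force passes 120 N, or if a joint passes its speed limit or range.

ROBOT

A 6-joint arm with a two-finger parallel gripper is mounted at the origin on the work surface. World frame = base frame: x ahead of the robot, y to its left, z up, the work surface at z = 0. Lengths are in m, angles in rad, forces in N, time in s.
With the tool pointing down it reaches from about 0.35 to 0.775 m from the base axis. Payload 5.5 kg.
Tool frame: the origin (TCP) lies at the very end of the fingers, on their centre line; the grasp point (between the pads) lies 19 mm behind it; z points along the fingers, y is the direction in which the jaws open and shut (so a half turn about z gives the same grasp; the last joint's range is limited). The gripper opens to 85 mm and grips with 20 to 120 N. Pads are 22 mm wide; open, the fingers measure 114 mm over their backs; the gripper's body (76 mm by 85 mm) begins 54 mm behind the grasp point. The pads swing forward as they close: fully open they stand 13 mm farther back than shut.
Start: joints at [-1.4, 0.313, 0.046, 1.304, 0, 1.431], TCP at [0.176, -0.547, 0.231] pointing down, gripper open.
Joint ranges: [-2.76, 2.76], [-0.86, 1.69], [-1.03, 1.26], [-2.2, 2.34], [-1.47, 1.5], [-3.14, 3.14]. Speed limits (rad/s): [2.57, 2.57, 3.14, 3.14, 3.14, 3.14].

INTERFACE

Orientations are given as a unit quaternion [w, x, y, z].
In Python, from workcell import env gives the robot as it stands. The module is installed in compiled form; this text tells all that it offers.
- The arm moves only by the shell command python3 -m pendant 'ROWS' [FORCE]. ROWS is JSON, a list of rows, each an object with "fingers": the finger opening in mm, from 0 to 85.4; "delta_pos": the shift along the tool's x, y, z in mm, a list of three; "angular": the turn, a rotation vector about the tool's x, y, z in rad, a list of three. In form: [{"fingers": fingers, "delta_pos": [x, y, z], "angular": [ax, ay, az]}, ...]. A call has 1 to 12 rows; each row shifts and turns the commanded pose from where the row before left it, along the tool's axes as they then stand; what a row does not reach is not made up. A row lasts 1/10 s, in which the tool goes at most 50 mm and 8.59 degrees, less where a joint would pass 70% of its speed; a pose out of reach is approached as far as the arm can. A call is refused whole if a number of a shift passes 50 or a number of a turn 0.15, either way. A call with a gripper value outside its range is refused whole. The fingers move at their own pace and stop on an object; FORCE is the grip in N (left out, the last holds). Time passes only in rows, so rows that do not move let the fingers close. It gives the time, the measured TCP pose, the force and the opening at its end, in the units of the state.
- env.get_state(): the state, without advancing time (a new reading comes with each control period).
- env.read_camera(name): name is "side" or "top" or "wrist"; returns the picture (420x560x3 uint8, blue, green, red); there is no depth.
- env.camera_params(name): a dict with "fx", "fy", "cx", "cy" (pixels), "view" (4x4, takes a point from world to camera coordinates). Camera axes: x right, y up, looking along -z (the intrinsics and any distortion apply to the point x, -y, -z); pixel columns grow to the right and rows downward; lengths in m; the calibration is good to about 2 mm. The wrist camera is an equidistant fisheye: a pixel r from the principal point sees the ray r / f radians off the axis. A picture is of the moment at which its call begins: read the wrist's pose just before it. camera_params takes no time and is no camera call; for the wrist camera it gives the pose at the moment of the call.
- env.hand_in(): hands the job in, once; it reports no verdict.
The state is a dict: "clock": time; "joint_pos": joint angles; "qvel": joint speeds; "tau": joint torques, N m; "tcp_pos": TCP position; "orientation": TCP orientation; "wrist_force": force on the tool from outside, world axes, zero at the start; "ft_torque": the same for the moment, N m; "finger_gap": finger opening in m.
Only numpy, scipy, OpenCV 4.12 (cv2) and the standard library are available. Lean on these libraries where they do the work, as an engineer would, in place of code of your own. Each camera call takes 0.05 s, during which the arm holds its last target. There are 200 camera calls.

## Working session

There is one attempt and no reset: what is moved stays moved. The work goes in short steps, Python scripts to look and compute and a shell command to move; the robot and the scene stay as the last step left them, time stands still between calls to the robot, and variables do not carry over. Pictures are saved under pics/ and viewed, about 12 in all and at most 16, crops included, and the job is handed in when it is done.

```bash
mkdir -p pics
python3 - <<'E'
from workcell import env
import cv2,numpy as np
np.set_printoptions(precision=4,suppress=True)
s=env.get_state();print(s['clock'],s['tcp_pos'],s['orientation'],s['finger_gap'])
for n in('top','side','wrist'):
    p=env.camera_params(n);print(n,p)
    cv2.imwrite(f'pics/{n}0.png',env.read_camera(n))
E
```

```text
0.0 [ 0.1758 -0.5469  0.2304] [-0.0009  0.9879  0.1548 -0.    ] 0.08562588621949836
top {'fx': 406.0651713352309, 'fy': 406.0651713352309, 'cx': 271.46217146582444, 'cy': 210.89129455941895, 'view': array([[ 0.0168, -0.9999,  0.0021, -0.018 ],
       [ 0.9974,  0.0169,  0.0696, -0.5382],
       [-0.0696,  0.001 ,  0.9976, -0.9381],
       [ 0.    ,  0.    ,  0.    ,  1.    ]])}
side {'fx': 435.544144185221, 'fy': 435.544144185221, 'cx': 275.24007297434827, 'cy': 214.06231225536604, 'view': array([[-0.9992, -0.0364, -0.0136,  0.5355],
       [ 0.0142, -0.6673,  0.7446, -0.0334],
       [-0.0362,  0.7439,  0.6673, -0.8932],
       [ 0.    ,  0.    ,  0.    ,  1.    ]])}
wrist {'fx': 325.19226210127806, 'fy': 325.19226210127806, 'cx': 275.85522940288104, 'cy': 205.2323007621974, 'view': array([[ 0.3046, -0.9525, -0.0033, -0.5736],
       [ 0.9116,  0.2925, -0.289 ,  0.0384],
       [ 0.2762,  0.085 ,  0.9573, -0.3816],
       [ 0.    ,  0.    ,  0.    ,  1.    ]])}
```

View pics/top0.png

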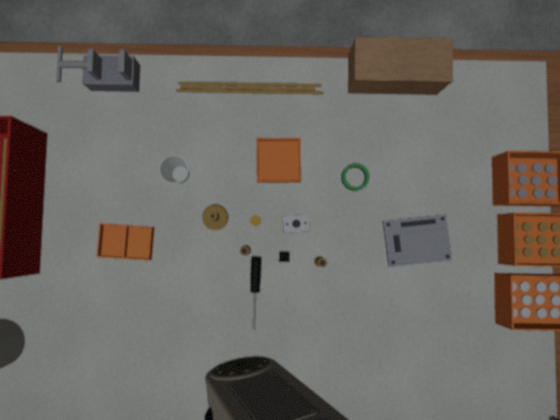

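View pics/side0.png

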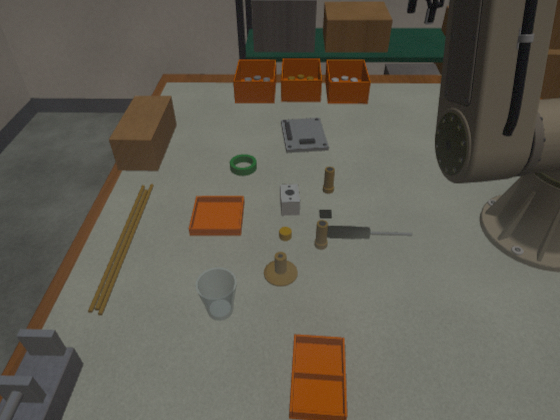

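```bash
cat > h.py <<'E'
import cv2,numpy as np
from workcell import env
from scipy.spatial.transform import Rotation as R
np.set_printoptions(precision=4,suppress=True)
def pix2w(n,u,v,z,p=None):
    p=p or env.camera_params(n);V=np.array(p['view']);a=(u-p['cx'])/p['fx'];b=(v-p['cy'])/p['fy']
    if n=='wrist':
        r=np.hypot(a,b);k=np.sin(r)/r if r>1e-9 else 1;d=np.array([a*k,-b*k,-np.cos(r)])
    else:d=np.array([a,-b,-1])
    o=-V[:3,:3].T@V[:3,3];d=V[:3,:3].T@d
    return (o+d*(z-o[2])/d[2])
def crop(src,x0,y0,x1,y1,s,out):
    im=cv2.imread(src)[y0:y1,x0:x1];im=cv2.resize(im,None,fx=s,fy=s,interpolation=cv2.INTER_CUBIC)
    im=cv2.convertScaleAbs(im,alpha=1.3)
    for u in range((x0//20+1)*20,x1,20):
        cv2.line(im,(int((u-x0)*s),0),(int((u-x0)*s),6),(0,0,255),1);cv2.putText(im,str(u),(int((u-x0)*s)-12,18),0,.4,(0,0,255))
    for v in range((y0//20+1)*20,y1,20):
        cv2.line(im,(0,int((v-y0)*s)),(6,int((v-y0)*s)),(0,0,255),1);cv2.putText(im,str(v),(8,int((v-y0)*s)+4),0,.4,(0,0,255))
    cv2.imwrite(out,im)
def st():
    s=env.get_state();q=s['orientation'];r=R.from_quat([q[1],q[2],q[3],q[0]])
    print('t',round(s['clock'],2),'tcp',np.array(s['tcp_pos']),'gap',s['finger_gap'],'F',np.array(s['wrist_force']))
    print(r.as_matrix())
    return s,r
E
python3 -c "
from h import *
crop('pics/top0.png',90,130,290,280,4,'pics/c1.png');crop('pics/top0.png',270,130,470,280,4,'pics/c2.png')"
```

```text
(no output)
```

View pics/c1.png

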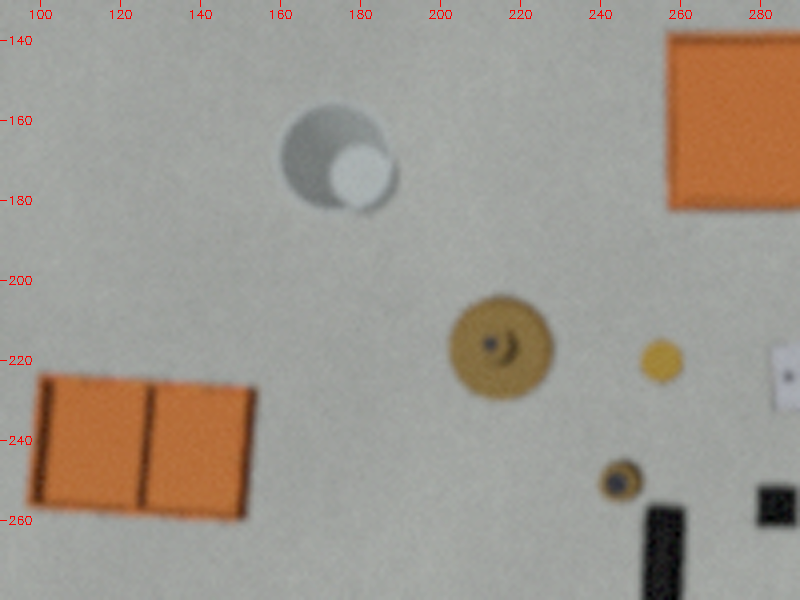

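View pics/c2.png

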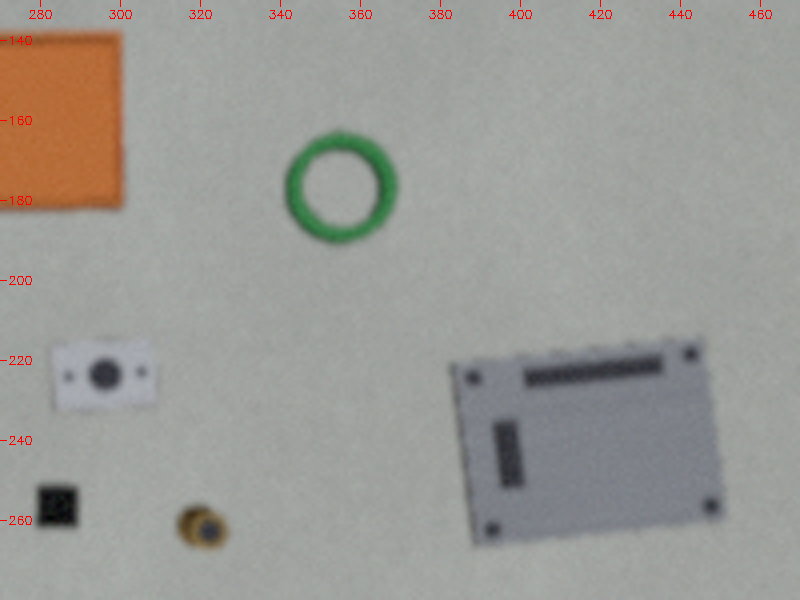

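Run:
```python
from h import *
T=lambda u,v,z:pix2w('top',u,v,z)
def quad(n,ps,z):
    w=np.array([T(u,v,z)for u,v in ps])[:,:2];print(n,w.mean(0),'edges',[(round(np.hypot(*(w[(i+1)%4]-w[i])),4),round(np.degrees(np.arctan2(*(w[(i+1)%4]-w[i])[::-1])),1)) for i in range(4)])
quad('twin',[(100.5,223.8),(153.8,226.8),(151.3,260),(97.8,256.8)],.024)
quad('sq',[(257.2,138.2),(300.3,138),(300.3,181.8),(257.3,182.2)],.02)
quad('block',[(282.8,216.5),(308.5,214.5),(309,231.5),(284,232.7)],.04)
quad('jigh',[(388.3,224.2),(442.6,218.7),(448,256.5),(393.2,262.4)],.012)
quad('jigp',[(383,220.8),(445.5,214.3),(451,259.8),(388.5,266.5)],.012)
quad('long',[(401,223),(435,218.9),(435.5,223),(401.3,227)],.021)
quad('short',[(393.3,235.5),(398.7,234.8),(400.8,251.2),(395.4,251.9)],.021)
print('shade',T(180.5,174,0),T(173.3,169,.075))
print('canopy',T(215.2,217,.003),T(212.7,216,.048))
print('cL',T(244,250.5,.06),T(246.3,249.6,.012))
print('cR',T(322.3,262.7,.06),T(319.3,261,.012))
h=[T(*p,.04)for p in((287,224.1),(296,223.6),(305.2,222.8))];print('block holes',*h,np.degrees(np.arctan2(*(h[2]-h[0])[[1,0]])))
print('blk sq',T(284.5,256.3,0),'yellow',T(255.3,220.3,.005),'green',T(355,177,.01))
# side views
for n,u,v,z in(('cL?',321,222,.06),('cR?',330,169,.06),('canopy',280,255,.048),('block',290,191,.04)):print(n,pix2w('side',u,v,z))
```

```text
twin [0.4601 0.329 ] edges [(np.float64(0.1248), np.float64(-92.3)), (np.float64(0.0772), np.float64(177.8)), (np.float64(0.1246), np.float64(87.6)), (np.float64(0.0768), np.float64(-2.0))]
sq [ 0.6598 -0.0242] edges [(np.float64(0.1027), np.float64(-88.7)), (np.float64(0.1052), np.float64(-179.3)), (np.float64(0.1017), np.float64(91.5)), (np.float64(0.1056), np.float64(1.2))]
block [ 0.5082 -0.066 ] edges [(np.float64(0.0594), np.float64(-84.6)), (np.float64(0.0391), np.float64(-177.7)), (np.float64(0.0575), np.float64(93.7)), (np.float64(0.0373), np.float64(5.1))]
jigh [ 0.4749 -0.3564] edges [(np.float64(0.1298), np.float64(-83.3)), (np.float64(0.0898), np.float64(-172.6)), (np.float64(0.1303), np.float64(97.0)), (np.float64(0.0905), np.float64(7.1))]
jigp [ 0.4752 -0.354 ] edges [(np.float64(0.1496), np.float64(-83.1)), (np.float64(0.1078), np.float64(-173.8)), (np.float64(0.1485), np.float64(97.0)), (np.float64(0.1081), np.float64(6.7))]
long [ 0.5157 -0.3539] edges [(np.float64(0.0807), np.float64(-82.2)), (np.float64(0.0097), np.float64(-173.7)), (np.float64(0.0811), np.float64(97.6)), (np.float64(0.0094), np.float64(4.0))]
short [ 0.4672 -0.304 ] edges [(np.float64(0.0128), np.float64(-81.7)), (np.float64(0.0385), np.float64(-173.0)), (np.float64(0.0128), np.float64(98.3)), (np.float64(0.0385), np.float64(7.1))]
shade [0.6253 0.2124 0.    ] [0.6245 0.2118 0.075 ]
canopy [0.5226 0.1254 0.003 ] [0.5224 0.125  0.048 ]
cL [0.4456 0.0511 0.06  ] [0.4464 0.0488 0.012 ]
cR [ 0.4214 -0.1245  0.06  ] [ 0.4226 -0.1235  0.012 ]
block holes [ 0.5071 -0.0451  0.04  ] [ 0.5086 -0.0658  0.04  ] [ 0.5108 -0.0869  0.04  ] -84.9453187971929
blk sq [ 0.4317 -0.0419  0.    ] yellow [0.5162 0.0292 0.005 ] green [ 0.6237 -0.2074  0.01  ]
cL? [0.4458 0.0492 0.06  ]
cR? [ 0.4189 -0.1229  0.06  ]
canopy [0.5221 0.1255 0.048 ]
block [ 0.5062 -0.0688  0.04  ]
```

```bash
cat >> h.py <<'E'
def go(x,y,z,yaw=None):
    s,r=st();M=r.as_matrix()
    print('j',np.array(s['joint_pos']),'yaw',np.degrees(np.arctan2(M[1,1],M[0,1])))
    print('delta tool mm',M.T@(np.array([x,y,z])-s['tcp_pos'])*1000)
    if yaw is not None:
        c,sn=np.cos(np.radians(yaw)),np.sin(np.radians(yaw))
        G=np.array([[-sn,c,0],[c,sn,0],[0,0,-1.]]) # columns x,y,z
        print('rotvec',(r.inv()*R.from_matrix(G)).as_rotvec())
E
python3 -m pendant '[{"fingers":85,"delta_pos":[0,0,0],"angular":[0,0,-0.14]},{"fingers":85,"delta_pos":[0,0,0],"angular":[0,0,-0.14]},{"fingers":85,"delta_pos":[0,0,0],"angular":[0,0,-0.14]},{"fingers":85,"delta_pos":[0,0,0],"angular":[0,0,-0.14]},{"fingers":85,"delta_pos":[0,0,0],"angular":[0,0,-0.14]},{"fingers":85,"delta_pos":[0,0,0],"angular":[0,0,-0.14]},{"fingers":85,"delta_pos":[0,0,0],"angular":[0,0,-0.14]},{"fingers":85,"delta_pos":[0,0,0],"angular":[0,0,-0.14]},{"fingers":85,"delta_pos":[0,0,0],"angular":[0,0,-0.14]},{"fingers":85,"delta_pos":[0,0,0],"angular":[0,0,-0.08]}]' 40
python3 -c "
from h import *
go(.508,-.067,.15,5)"
```

```text
clock: 1.15
tcp_pos: [0.1758, -0.5472, 0.2309]
orientation: [-0.0, 0.677, 0.736, 0.0]
wrist_force: [-0.2, 0.0, -0.2]
finger_gap: 0.085
t 1.15 tcp [ 0.1758 -0.5472  0.2309] gap 0.08496465231231409 F [-0.2214  0.047  -0.1671]
[[-0.0845  0.9964 -0.0001]
 [ 0.9964  0.0845  0.0008]
 [ 0.0008 -0.0001 -1.    ]]
j [-1.3996  0.3136  0.0456  1.3036 -0.      0.0866] yaw 4.846251162313486
delta tool mm [450.4061 371.5905  81.2276]
rotvec [-0.0001 -0.0008 -0.0027]
```

```bash
python3 -m pendant '[{"fingers":80,"delta_pos":[37,30,6],"angular":[0,0,0]},{"fingers":80,"delta_pos":[37,30,6],"angular":[0,0,0]},{"fingers":80,"delta_pos":[37,30,6],"angular":[0,0,0]},{"fingers":80,"delta_pos":[37,30,6],"angular":[0,0,0]},{"fingers":80,"delta_pos":[37,30,6],"angular":[0,0,0]},{"fingers":80,"delta_pos":[37,30,6],"angular":[0,0,0]},{"fingers":80,"delta_pos":[37,30,6],"angular":[0,0,0]},{"fingers":80,"delta_pos":[37,30,6],"angular":[0,0,0]},{"fingers":80,"delta_pos":[37,30,6],"angular":[0,0,0]},{"fingers":80,"delta_pos":[37,30,6],"angular":[0,0,0]},{"fingers":80,"delta_pos":[37,30,6],"angular":[0,0,0]},{"fingers":80,"delta_pos":[0,0,0],"angular":[0,0,0]}]'
python3 -c "
from h import *
go(.508,-.067,.15,5)
cv2.imwrite('pics/w1.png',env.read_camera('wrist'))"
```

```text
clock: 2.35
tcp_pos: [0.474, -0.1107, 0.1643]
orientation: [-0.001, 0.675, 0.737, 0.001]
wrist_force: [-0.9, -0.0, 0.3]
finger_gap: 0.0796
t 2.35 tcp [ 0.474  -0.1107  0.1643] gap 0.07958838164745168 F [-0.8743 -0.009   0.2534]
[[-0.0874  0.9962 -0.0003]
 [ 0.9962  0.0874  0.0018]
 [ 0.0018 -0.0002 -1.    ]]
j [-0.3955  0.1767 -0.3003  1.0948  0.0015  1.0878] yaw 5.01538847794964
delta tool mm [40.5123 37.7373 14.3659]
rotvec [-0.0002 -0.0018  0.0003]
```

```bash
python3 -m pendant '[{"fingers":75,"delta_pos":[20,19,10],"angular":[0,0,0]},{"fingers":75,"delta_pos":[20.5,19,10],"angular":[0,0,0]},{"fingers":75,"delta_pos":[0,0,0],"angular":[0,0,0]},{"fingers":75,"delta_pos":[0,0,40],"angular":[0,0,0]},{"fingers":75,"delta_pos":[0,0,40],"angular":[0,0,0]},{"fingers":75,"delta_pos":[0,0,30],"angular":[0,0,0]},{"fingers":75,"delta_pos":[0,0,0],"angular":[0,0,0]},{"fingers":75,"delta_pos":[0,0,0],"angular":[0,0,0]}]'
python3 -c "
from h import *
go(.508,-.067,.012,5)
cv2.imwrite('pics/w2.png',env.read_camera('wrist'))"
```

```text
clock: 3.2
tcp_pos: [0.5062, -0.0731, 0.0357]
orientation: [-0.0, 0.679, 0.734, -0.0]
wrist_force: [-0.7, 0.4, 1.0]
finger_gap: 0.0751
t 3.2 tcp [ 0.5062 -0.0731  0.0357] gap 0.07510265941236194 F [-0.6735  0.3976  1.0212]
[[-0.0783  0.9969 -0.0013]
 [ 0.9969  0.0783  0.    ]
 [ 0.0001 -0.0013 -1.    ]]
j [-0.3002  0.3408 -0.4302  0.801  -0.0004  1.1922] yaw 4.493570936261998
delta tool mm [ 5.8995  2.2584 23.6747]
rotvec [-0.0013 -0.0001 -0.0088]
```

View pics/w2.png

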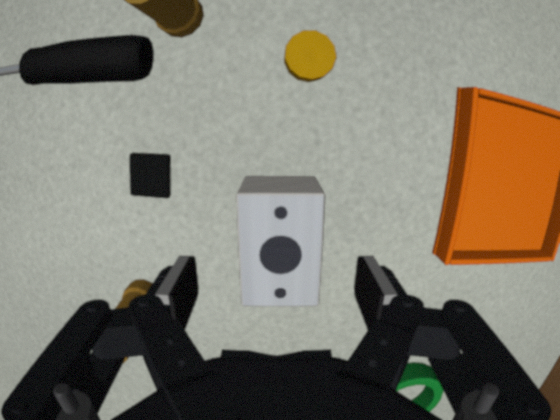

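```bash
python3 -m pendant '[{"fingers":75,"delta_pos":[6,1.5,12],"angular":[0,0,-0.009]},{"fingers":75,"delta_pos":[0,0,12],"angular":[0,0,0]},{"fingers":75,"delta_pos":[0,0,0],"angular":[0,0,0]},{"fingers":30,"delta_pos":[0,0,0],"angular":[0,0,0]},{"fingers":30,"delta_pos":[0,0,0],"angular":[0,0,0]},{"fingers":30,"delta_pos":[0,0,0],"angular":[0,0,0]},{"fingers":30,"delta_pos":[0,0,0],"angular":[0,0,0]},{"fingers":30,"delta_pos":[0,0,0],"angular":[0,0,0]}]' 50
python3 -c "
from h import *
st()"
```

```text
clock: 4.05
tcp_pos: [0.5084, -0.066, 0.0118]
orientation: [0.0, 0.675, 0.738, 0.0]
wrist_force: [-0.3, -0.1, 3.1]
finger_gap: 0.0388
t 4.05 tcp [ 0.5084 -0.066   0.0118] gap 0.03880618169015464 F [-0.2994 -0.1428  3.1079]
[[-0.089   0.996   0.0009]
 [ 0.996   0.089  -0.0003]
 [-0.0004  0.0009 -1.    ]]
```

```bash
python3 -m pendant '[{"fingers":30,"delta_pos":[0,0,-20],"angular":[0,0,0]},{"fingers":30,"delta_pos":[0,0,-35],"angular":[0,0,0]},{"fingers":30,"delta_pos":[0,0,-25],"angular":[0,0,0]},{"fingers":30,"delta_pos":[-25,-4,0],"angular":[0,0,-0.03]},{"fingers":30,"delta_pos":[-36,-7,0],"angular":[0,0,0]},{"fingers":30,"delta_pos":[-36,-7,0],"angular":[0,0,0]},{"fingers":30,"delta_pos":[-36,-7,0],"angular":[0,0,0]},{"fingers":30,"delta_pos":[-36,-7,0],"angular":[0,0,0]},{"fingers":30,"delta_pos":[-36,-7,0],"angular":[0,0,0]},{"fingers":30,"delta_pos":[-36,-6,0],"angular":[0,0,0]},{"fingers":30,"delta_pos":[-25,-4,0],"angular":[0,0,0]},{"fingers":30,"delta_pos":[0,0,0],"angular":[0,0,0]}]' 50
python3 -c "
from h import *
go(.4828,-.345,.035,7)
crop('pics/c1.png',0,0,1,1,1,'/tmp/x.png')
cv2.imwrite('pics/t2.png',env.read_camera('top'));cv2.imwrite('pics/w3.png',env.read_camera('wrist'))"
```

```text
clock: 5.25
tcp_pos: [0.4896, -0.3394, 0.0905]
orientation: [0.0, 0.665, 0.747, -0.0]
wrist_force: [0.1, 0.2, -2.8]
finger_gap: 0.039
t 5.25 tcp [ 0.4896 -0.3394  0.0905] gap 0.03897369809074783 F [ 0.1161  0.1989 -2.8185]
[[-0.1147  0.9934 -0.0001]
 [ 0.9934  0.1147 -0.0012]
 [-0.0012 -0.0002 -1.    ]]
j [-0.7404  0.4278 -0.1412  1.001  -0.001   0.7154] yaw 6.584399050874407
delta tool mm [-4.6789 -7.3594 55.4694]
rotvec [-0.0002  0.0012 -0.0073]
```

View pics/w3.png

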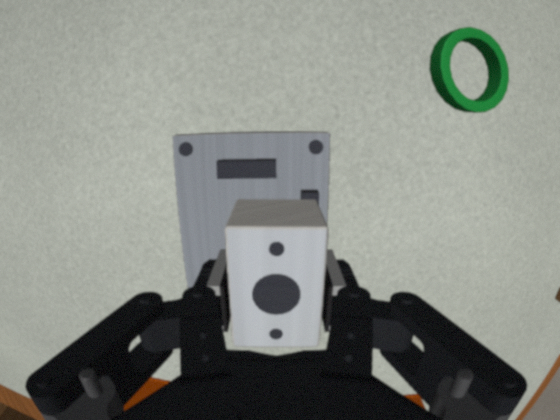

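Run:
```python
from h import *
a=[pix2w('wrist',u,v,.012) for u,v in((174,134.5),(329.5,131.5),(185.5,149),(316,146.5))];print(*a)
for i in(0,2):
    d=a[i+1]-a[i];print(np.hypot(*d[:2]),np.degrees(np.arctan2(d[1],d[0])))
c=(a[0]+a[1])/2;y=np.radians(7);print('centre from edge',c[:2]-.075*np.array([-np.sin(y),np.cos(y)]))
for u,v in((218,179),(276.5,178)):print('short face',pix2w('wrist',u,v,.0165))
```

```text
[ 0.4101 -0.286   0.012 ] [ 0.5177 -0.2726  0.012 ] [ 0.4194 -0.2957  0.012 ] [ 0.5098 -0.2842  0.012 ]
0.1083661235518338 7.134643751370328
0.09114097587030608 7.24315212259806
centre from edge [ 0.473  -0.3537]
short face [ 0.4452 -0.3138  0.0165]
short face [ 0.4853 -0.3085  0.0165]
```

```bash
python3 -m pendant '[{"fingers":30,"delta_pos":[-4.5,-7.5,0],"angular":[0,0,-0.009]},{"fingers":30,"delta_pos":[0,0,25],"angular":[0,0,0]},{"fingers":30,"delta_pos":[0,0,25],"angular":[0,0,0]},{"fingers":30,"delta_pos":[0,0,13],"angular":[0,0,0]},{"fingers":30,"delta_pos":[0,0,0],"angular":[0,0,0]}]' 50
python3 -m pendant '[{"fingers":30,"delta_pos":[0,0,2],"angular":[0,0,0]},{"fingers":30,"delta_pos":[0,0,1.5],"angular":[0,0,0]},{"fingers":30,"delta_pos":[0,0,0],"angular":[0,0,0]}]' 50
python3 -c "
from h import *
go(.487,-.3377,.0238,7.1)"
```

```text
clock: 5.85
tcp_pos: [0.483, -0.3413, 0.0283]
orientation: [0.0, 0.66, 0.751, -0.001]
wrist_force: [0.4, -1.2, -2.0]
finger_gap: 0.0391
clock: 6.15
tcp_pos: [0.4832, -0.3417, 0.0274]
orientation: [0.001, 0.66, 0.751, -0.001]
wrist_force: [-5.3, -1.1, 11.1]
finger_gap: 0.0395
t 6.15 tcp [ 0.4832 -0.3417  0.0274] gap 0.039522830965128916 F [-5.2541 -1.116  11.0658]
[[-0.1285  0.9917  0.0006]
 [ 0.9917  0.1285 -0.0025]
 [-0.0025  0.0003 -1.    ]]
j [-0.7503  0.4791 -0.2322  0.8574 -0.0014  0.6917] yaw 7.380947094857442
delta tool mm [3.4558 4.2436 3.5951]
rotvec [0.0003 0.0025 0.0049]
```

Run:
```python
from h import *
cv2.imwrite('pics/s3.png',env.read_camera('side'));cv2.imwrite('pics/w4.png',env.read_camera('wrist'))
crop('pics/s3.png',250,70,370,160,6.5,'pics/s3c.png')
```

```text
(no output)
```

View pics/s3c.png

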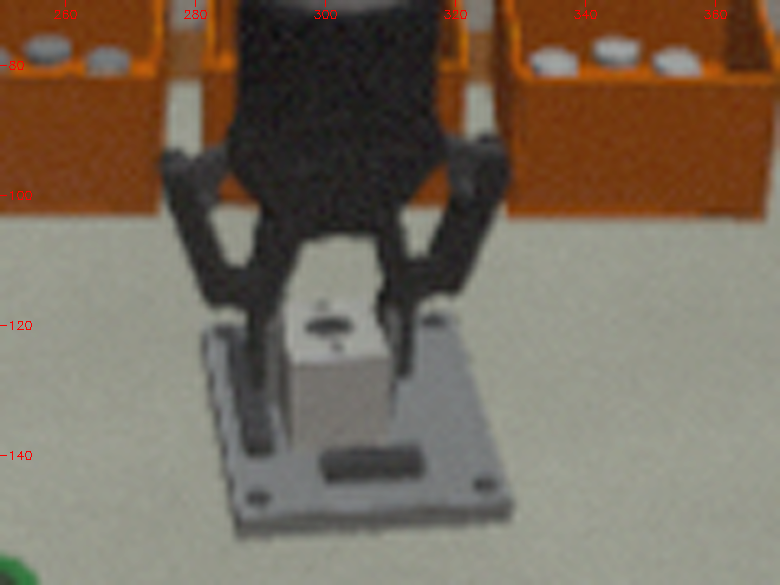

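View pics/w4.png

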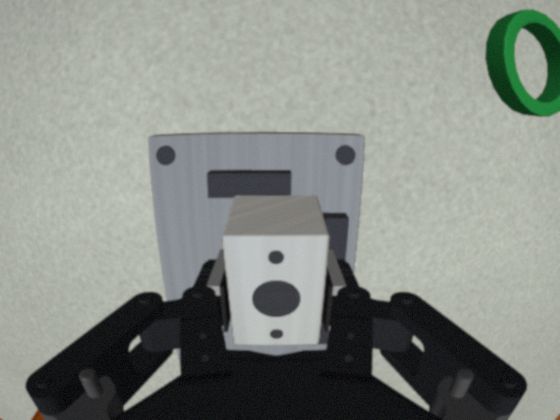

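```bash
cat >> h.py <<'E'
def proj(n,P,p):
    V=np.array(p['view']);c=P@V[:3,:3].T+V[:3,3];x,y,z=c[:,0],-c[:,1],-c[:,2]
    if n=='wrist':
        rr=np.hypot(x,y);t=np.arctan2(rr,z);k=t/rr
    else:k=1/z
    return np.c_[p['cx']+p['fx']*x*k,p['cy']+p['fy']*y*k]
E
python3 - <<'E'
from h import *
from scipy.optimize import least_squares
p=env.camera_params('wrist')
B=np.array([[-20,30,40],[20,30,40],[-20,-30,40],[20,-30,40],[0,21,40],[0,0,40],[0,-21,40],[-20,30,0],[20,30,0]])/1000.
uv=np.array([(225,235),(327,233),(233,344),(322,343),(276,257.5),(276,298),(276.5,334),(233,197),(320,196)])
Rj=R.from_euler('z',7.1,degrees=True)
f=lambda q:(proj('wrist',(Rj*R.from_rotvec(q[3:])).apply(B)+q[:3],p)-uv).ravel()
s=least_squares(f,[.483,-.342,.015,0,0,0]);print(s.x[:3],np.degrees(s.x[3:]),np.abs(s.fun).max())
C=(Rj*R.from_rotvec(s.x[3:])).apply(B*[1,1,0])+s.x[:3];print(C)
E
```

```text
[ 0.4824 -0.3394  0.016 ] [ 6.0158 -0.3872  0.9172] 2.7338792812833503
[[ 0.4584 -0.3126  0.0189]
 [ 0.498  -0.307   0.0193]
 [ 0.4668 -0.3717  0.0127]
 [ 0.5064 -0.3661  0.013 ]
 [ 0.4795 -0.3187  0.0182]
 [ 0.4824 -0.3394  0.016 ]
 [ 0.4853 -0.36    0.0138]
 [ 0.4584 -0.3126  0.0189]
 [ 0.498  -0.307   0.0193]]
```

```bash
python3 -m pendant '[{"fingers":30,"delta_pos":[-6,0,-1],"angular":[0,0,0]},{"fingers":30,"delta_pos":[0,0,0.5],"angular":[0,0,0]},{"fingers":48,"delta_pos":[0,0,0],"angular":[0,0,0]},{"fingers":48,"delta_pos":[0,0,0],"angular":[0,0,0]},{"fingers":48,"delta_pos":[0,0,0],"angular":[0,0,0]},{"fingers":48,"delta_pos":[0,0,0],"angular":[0,0,0]}]' 40
python3 - <<'E'
from h import *
go(.487,-.3377,.0238,7.1)
cv2.imwrite('pics/w5.png',env.read_camera('wrist'))
E
```

```text
clock: 6.85
tcp_pos: [0.4839, -0.347, 0.0252]
orientation: [-0.0, 0.66, 0.751, 0.0]
wrist_force: [1.3, -0.1, -0.4]
finger_gap: 0.0481
t 6.85 tcp [ 0.4839 -0.347   0.0252] gap 0.04814716907327044 F [ 1.2865 -0.136  -0.3578]
[[-0.1278  0.9918 -0.0001]
 [ 0.9918  0.1278  0.0001]
 [ 0.0001 -0.0001 -1.    ]]
j [-0.7568  0.489  -0.2219  0.8601  0.      0.6858] yaw 7.344146373782012
delta tool mm [8.8007 4.2175 1.3886]
rotvec [-0.0001 -0.0001  0.0043]
```

View pics/w5.png

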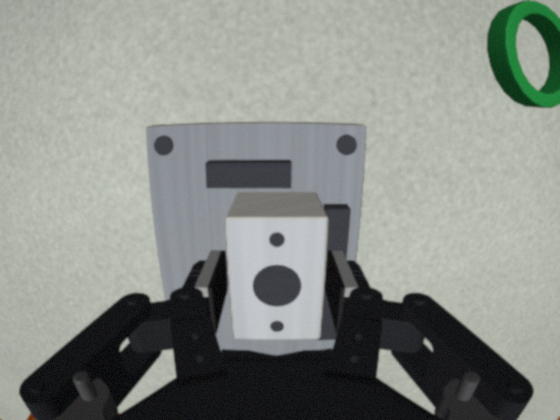

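```bash
cat >> h.py <<'E'
B=np.array([[-20,30,40],[20,30,40],[-20,-30,40],[20,-30,40],[0,21,40],[0,0,40],[0,-21,40],[-20,30,0],[20,30,0]])/1000.
def fit(uv,x0,yaw=7.1):
    from scipy.optimize import least_squares
    p=env.camera_params('wrist');Rj=R.from_euler('z',yaw,degrees=True);uv=np.array(uv)
    f=lambda q:(proj('wrist',(Rj*R.from_rotvec(q[3:])).apply(B)+q[:3],p)-uv).ravel()
    s=least_squares(f,list(x0)+[0,0,0]);print('block',s.x[:3],'deg',np.degrees(s.x[3:]),'res',np.abs(s.fun).max())
    return s.x
E
python3 - <<'E'
from h import *
fit([(229,217),(326,216),(234,338),(321,337),(277,240),(276.5,286),(277,326.5),(236,193),(319,192.5)],(.483,-.342,.015))
P=lambda u,v,z:pix2w('wrist',u,v,z)
print('holes',P(164,145,.012),P(346.5,144.5,.012))
print('short stop top corners',P(206.5,161.5,.021),P(290.5,161,.021),'near bottom',P(208,188,.012),P(291,187.5,.012))
print('long stop end top',P(324.5,205.5,.021),P(349,205.5,.021))
E
```

```text
block [ 0.4834 -0.3451  0.0102] deg [-0.7512 -0.3551  0.4106] res 2.9887454112062244
holes [ 0.4197 -0.297   0.012 ] [ 0.51  -0.286  0.012]
short stop top corners [ 0.4444 -0.3015  0.021 ] [ 0.4832 -0.2966  0.021 ] near bottom [ 0.4444 -0.3166  0.012 ] [ 0.4859 -0.3112  0.012 ]
long stop end top [ 0.5024 -0.3158  0.021 ] [ 0.5144 -0.3142  0.021 ]
```

```bash
python3 -m pendant '[{"fingers":48,"delta_pos":[2,0,1],"angular":[0,0,0]},{"fingers":30,"delta_pos":[0,0,0],"angular":[0,0,0]},{"fingers":30,"delta_pos":[0,0,0],"angular":[0,0,0]},{"fingers":30,"delta_pos":[0,0,0],"angular":[0,0,0]},{"fingers":30,"delta_pos":[2,0,0],"angular":[0,0,0]},{"fingers":30,"delta_pos":[2,0,0],"angular":[0,0,0]},{"fingers":30,"delta_pos":[0,0,0],"angular":[0,0,0]}]' 40
python3 -m pendant '[{"fingers":30,"delta_pos":[2,0,0],"angular":[0,0,0]},{"fingers":30,"delta_pos":[0,0,0],"angular":[0,0,0]}]'
python3 -c "
from h import *
go(.487,-.3377,.0238,7.1)"
```

```text
clock: 7.6
tcp_pos: [0.4831, -0.3411, 0.0243]
orientation: [0.0, 0.66, 0.751, -0.0]
wrist_force: [0.3, 0.2, -1.4]
finger_gap: 0.0391
clock: 7.8
tcp_pos: [0.4831, -0.3409, 0.0244]
orientation: [0.001, 0.661, 0.751, -0.001]
wrist_force: [0.0, -6.6, -3.7]
finger_gap: 0.0395
t 7.8 tcp [ 0.4831 -0.3409  0.0244] gap 0.03953742579852464 F [ 0.0036 -6.577  -3.702 ]
[[-0.1269  0.9919  0.0001]
 [ 0.9919  0.1269 -0.0036]
 [-0.0036 -0.0004 -1.    ]]
j [-0.7489  0.4811 -0.2374  0.8498 -0.0026  0.6946] yaw 7.292087716397392
delta tool mm [2.671  4.291  0.6326]
rotvec [-0.0004  0.0036  0.0034]
```

```bash
python3 -m pendant '[{"fingers":30,"delta_pos":[1.5,0,0],"angular":[0,0,0]},{"fingers":30,"delta_pos":[0,0,0],"angular":[0,0,0]}]'
python3 -m pendant '[{"fingers":30,"delta_pos":[0,2,0],"angular":[0,0,0]},{"fingers":30,"delta_pos":[0,1.5,0],"angular":[0,0,0]},{"fingers":30,"delta_pos":[0,0,0],"angular":[0,0,0]}]'
python3 -m pendant '[{"fingers":30,"delta_pos":[0,1.5,0],"angular":[0,0,0]},{"fingers":30,"delta_pos":[0,0,0],"angular":[0,0,0]}]'
python3 -c "
from h import *
go(.487,-.3377,.0238,7.1)"
```

```text
clock: 8.0
tcp_pos: [0.483, -0.3408, 0.0246]
orientation: [0.002, 0.661, 0.75, -0.002]
wrist_force: [-0.1, -9.1, -4.6]
finger_gap: 0.0395
clock: 8.3
tcp_pos: [0.4852, -0.3406, 0.0246]
orientation: [0.001, 0.661, 0.75, -0.003]
wrist_force: [-3.9, -10.3, -2.0]
finger_gap: 0.039
clock: 8.5
tcp_pos: [0.4866, -0.3404, 0.0246]
orientation: [0.001, 0.661, 0.75, -0.003]
wrist_force: [-4.6, -9.7, -1.9]
finger_gap: 0.0391
t 8.5 tcp [ 0.4866 -0.3404  0.0246] gap 0.03911940539959901 F [-4.5749 -9.6998 -1.9032]
[[-0.1258  0.9921 -0.0026]
 [ 0.992   0.1258 -0.0063]
 [-0.0059 -0.0034 -1.    ]]
j [-0.7423  0.4855 -0.2295  0.8535 -0.0064  0.7023] yaw 7.225319779879846
delta tool mm [2.6289 0.7704 0.7712]
rotvec [-0.0034  0.0059  0.0022]
```

```bash
python3 -m pendant '[{"fingers":30,"delta_pos":[0,1.5,0],"angular":[0,0,0]},{"fingers":30,"delta_pos":[0,0,0],"angular":[0,0,0]}]'
python3 -m pendant '[{"fingers":30,"delta_pos":[0,1,0],"angular":[0,0,0]},{"fingers":30,"delta_pos":[0,0,0],"angular":[0,0,0]}]'
python3 -m pendant '[{"fingers":30,"delta_pos":[0,1,0],"angular":[0,0,0]},{"fingers":30,"delta_pos":[0,0,0],"angular":[0,0,0]}]'
```

```text
clock: 8.7
tcp_pos: [0.487, -0.3403, 0.0246]
orientation: [0.0, 0.661, 0.75, -0.004]
wrist_force: [-6.6, -10.7, 0.3]
finger_gap: 0.0393
clock: 8.9
tcp_pos: [0.4871, -0.3403, 0.0246]
orientation: [-0.0, 0.661, 0.75, -0.005]
wrist_force: [-10.9, -11.9, 0.6]
finger_gap: 0.0395
clock: 9.1
tcp_pos: [0.4871, -0.3403, 0.0246]
orientation: [-0.001, 0.662, 0.75, -0.005]
wrist_force: [-13.5, -11.3, 2.8]
finger_gap: 0.039
```

```bash
python3 -m pendant '[{"fingers":56,"delta_pos":[0,0,0],"angular":[0,0,0]},{"fingers":56,"delta_pos":[0,0,0],"angular":[0,0,0]},{"fingers":56,"delta_pos":[0,0,0],"angular":[0,0,0]},{"fingers":56,"delta_pos":[0,-3,0],"angular":[0,0,0]},{"fingers":56,"delta_pos":[0,0,-20],"angular":[0,0,0]},{"fingers":56,"delta_pos":[0,0,-25],"angular":[0,0,0]},{"fingers":56,"delta_pos":[0,0,-20],"angular":[0,0,0]},{"fingers":56,"delta_pos":[0,0,0],"angular":[0,0,0]}]'
python3 - <<'E'
from h import *
go(.487,-.3377,.0238,7.1)
cv2.imwrite('pics/w6.png',env.read_camera('wrist'));cv2.imwrite('pics/t6.png',env.read_camera('top'))
crop('pics/w6.png',160,130,360,280,4,'pics/w6c.png')
E
```

```text
clock: 9.9
tcp_pos: [0.49, -0.3382, 0.0924]
orientation: [0.003, 0.66, 0.751, 0.0]
wrist_force: [0.3, -0.4, 0.2]
finger_gap: 0.0566
t 9.9 tcp [ 0.49   -0.3382  0.0924] gap 0.05660092584600791 F [ 0.3423 -0.3911  0.1864]
[[-0.1282  0.9917  0.0043]
 [ 0.9917  0.1283 -0.0037]
 [-0.0042  0.0037 -1.    ]]
j [-0.739   0.4217 -0.1457  0.9978  0.0001  0.7032] yaw 7.368865736426561
delta tool mm [ 1.1361 -3.1339 68.5895]
rotvec [0.0038 0.0042 0.0047]
```

View pics/w6.png

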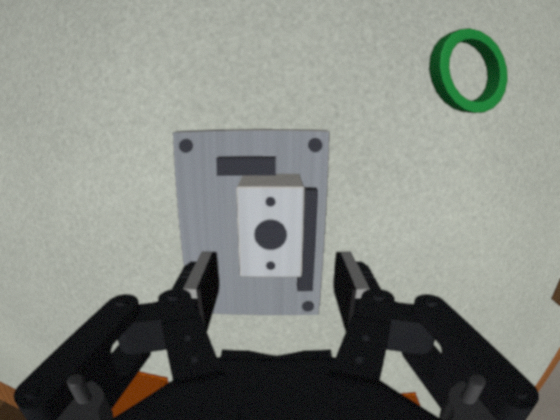

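View pics/w6c.png

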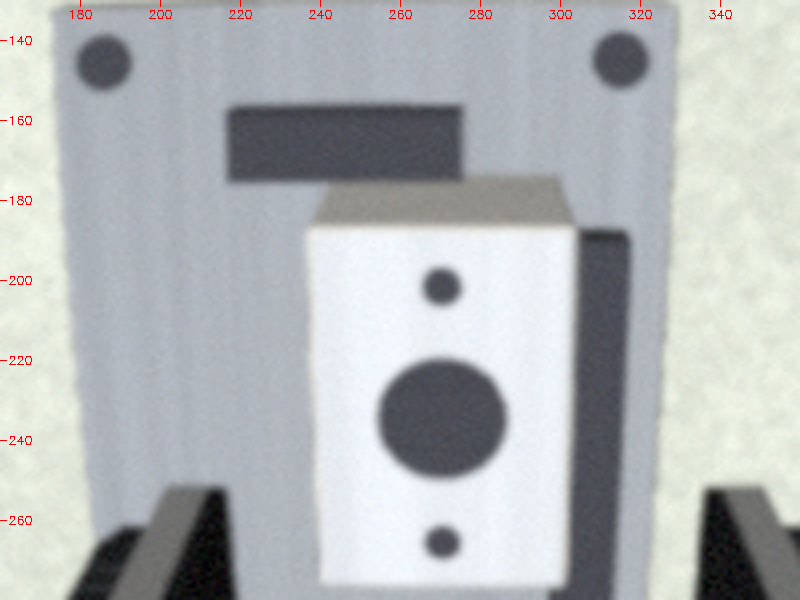

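Run:
```python
from h import *
x=fit([(236.5,186.5),(304,186.5),(240,276),(302,276),(270.5,201.5),(270.5,234.5),(270.5,265.5),(243,174.5),(300.5,174)],(.487,-.338,.012))
P=lambda u,v,z:pix2w('wrist',u,v,z)
a,b=P(186,145.5,.012),P(315,145.2,.012);d=b-a;y=np.arctan2(d[1],d[0]);J=R.from_euler('z',y).as_matrix()
c=(a+b)/2-J@[0,.065,0];print('jig',c,np.degrees(y),np.hypot(*d[:2]));print('block in jig',J.T@(x[:3]-c))
for q in((217,175.5),(275.5,175.5)):print('short face',J.T@(P(*q,.012)-c))
print('block bottom edge',J.T@(P(290,174.2,.012)-c),'long outer top',J.T@(P(317.5,188,.021)-c))
go(.4215,-.1238,.028,0)
```

```text
block [ 0.4847 -0.339   0.0073] deg [-0.552  -0.5396  0.3013] res 0.8585348466385767
jig [ 0.471  -0.3543  0.012 ] 6.850937921727456 0.08950693290842864
block in jig [ 0.0154  0.0135 -0.0047]
short face [-0.0231  0.0434  0.    ]
short face [0.0179 0.0435 0.    ]
block bottom edge [0.0279 0.0445 0.    ] long outer top [0.0463 0.037  0.009 ]
t 10.0 tcp [ 0.4884 -0.3369  0.0894] gap 0.055974919405482014 F [ 0.0973 -0.2381  0.5913]
[[-0.1281  0.9918  0.0007]
 [ 0.9918  0.1281 -0.0006]
 [-0.0006  0.0006 -1.    ]]
j [-0.7391  0.4243 -0.1496  0.996   0.0001  0.7033] yaw 7.35830426365873
delta tool mm [219.961  -39.1096  61.2064]
rotvec [0.0007 0.0006 0.1284]
```

```bash
python3 -m pendant '[{"fingers":56,"delta_pos":[25,-4,0],"angular":[0,0,0]},{"fingers":56,"delta_pos":[40,-7,0],"angular":[0,0,0]},{"fingers":56,"delta_pos":[45,-8,0],"angular":[0,0,0]},{"fingers":56,"delta_pos":[45,-8,0],"angular":[0,0,0]},{"fingers":56,"delta_pos":[40,-7,0],"angular":[0,0,0]},{"fingers":56,"delta_pos":[25,-5,0],"angular":[0,0,0]},{"fingers":56,"delta_pos":[0,0,0],"angular":[0,0,0.128]},{"fingers":56,"delta_pos":[0,0,0],"angular":[0,0,0]}]'
python3 -c "
from h import *
go(.4215,-.1238,.028,0)"
```

```text
clock: 10.8
tcp_pos: [0.4203, -0.1224, 0.0882]
orientation: [-0.001, 0.707, 0.708, -0.0]
wrist_force: [0.4, -0.6, -0.6]
finger_gap: 0.0563
t 10.8 tcp [ 0.4203 -0.1224  0.0882] gap 0.05625192663826431 F [ 0.3719 -0.6391 -0.6138]
[[-0.0012  1.     -0.0018]
 [ 1.      0.0012  0.0008]
 [ 0.0008 -0.0018 -1.    ]]
j [-0.4672  0.1537 -0.5332  0.8859 -0.0001  1.1024] yaw 0.07024733100522995
delta tool mm [-1.4232  1.3359 60.2036]
rotvec [-0.0018 -0.0008  0.0012]
```

```bash
python3 -m pendant '[{"fingers":56,"delta_pos":[-1.4,1.3,20],"angular":[0,0,0]},{"fingers":56,"delta_pos":[0,0,25],"angular":[0,0,0]},{"fingers":56,"delta_pos":[0,0,15],"angular":[0,0,0]},{"fingers":10,"delta_pos":[0,0,0],"angular":[0,0,0]},{"fingers":10,"delta_pos":[0,0,0],"angular":[0,0,0]},{"fingers":10,"delta_pos":[0,0,0],"angular":[0,0,0]},{"fingers":10,"delta_pos":[0,0,0],"angular":[0,0,0]},{"fingers":10,"delta_pos":[0,0,0],"angular":[0,0,0]}]' 40
python3 -c "
from h import *
go(.459,.299,.108,0)"
```

```text
clock: 11.6
tcp_pos: [0.4231, -0.1255, 0.0298]
orientation: [0.001, 0.707, 0.707, 0.0]
wrist_force: [-0.3, -0.1, -1.8]
finger_gap: 0.0205
t 11.6 tcp [ 0.4231 -0.1255  0.0298] gap 0.020540620655595452 F [-0.3206 -0.0709 -1.8067]
[[-0.0002  1.      0.001 ]
 [ 1.      0.0002 -0.0006]
 [-0.0006  0.001  -1.    ]]
j [-0.4704  0.2306 -0.6083  0.7308 -0.0001  1.1001] yaw 0.011476444889879218
delta tool mm [424.4004  36.0182 -78.3844]
rotvec [0.001  0.0006 0.0002]
```

```bash
python3 -m pendant '[{"fingers":10,"delta_pos":[0,0,-20],"angular":[0,0,0]},{"fingers":10,"delta_pos":[0,0,-35],"angular":[0,0,0]},{"fingers":10,"delta_pos":[0,0,-27],"angular":[0,0,0]},{"fingers":10,"delta_pos":[20,2,0],"angular":[0,0,0]},{"fingers":10,"delta_pos":[40,3,0],"angular":[0,0,0]},{"fingers":10,"delta_pos":[46,4,0],"angular":[0,0,0]},{"fingers":10,"delta_pos":[46,4,0],"angular":[0,0,0]},{"fingers":10,"delta_pos":[46,4,0],"angular":[0,0,0]},{"fingers":10,"delta_pos":[46,4,0],"angular":[0,0,0]},{"fingers":10,"delta_pos":[46,4,0],"angular":[0,0,0]},{"fingers":10,"delta_pos":[46,4,0],"angular":[0,0,0]},{"fingers":10,"delta_pos":[40,4,0],"angular":[0,0,0]}]'
python3 -m pendant '[{"fingers":10,"delta_pos":[25,2,0],"angular":[0,0,0]},{"fingers":10,"delta_pos":[10,1,0],"angular":[0,0,0]},{"fingers":10,"delta_pos":[0,0,0],"angular":[0,0,0]}]'
python3 -c "
from h import *
go(.459,.299,.035,0)
cv2.imwrite('pics/w7.png',env.read_camera('wrist'))"
```

```text
clock: 12.8
tcp_pos: [0.4556, 0.2533, 0.1117]
orientation: [0.0, 0.707, 0.708, 0.0]
wrist_force: [0.9, 0.2, -1.9]
finger_gap: 0.0205
clock: 13.1
tcp_pos: [0.4586, 0.2868, 0.1113]
orientation: [0.0, 0.706, 0.708, 0.0]
wrist_force: [0.7, -0.8, -2.4]
finger_gap: 0.0199
t 13.1 tcp [0.4586 0.2868 0.1113] gap 0.01988663410313454 F [ 0.657  -0.8244 -2.449 ]
[[-0.0023  1.      0.0003]
 [ 1.      0.0023 -0.0001]
 [-0.0001  0.0003 -1.    ]]
j [ 0.4105  0.3142 -0.2563  1.0001 -0.0002  1.9791] yaw 0.12948400509689778
delta tool mm [12.2136  0.3676 76.2653]
rotvec [0.0003 0.0001 0.0023]
```

View pics/w7.png

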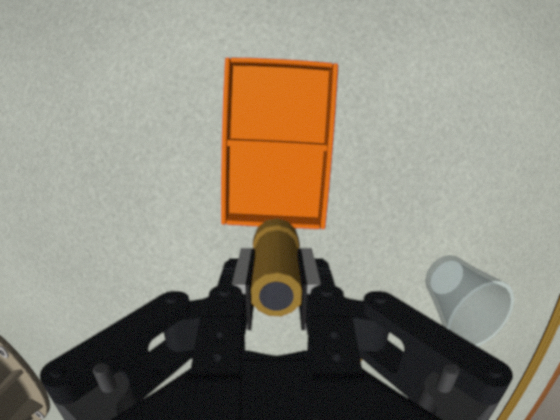

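```bash
python3 -m pendant '[{"fingers":10,"delta_pos":[25,1,0],"angular":[0,0,0]},{"fingers":10,"delta_pos":[30,1,0],"angular":[0,0,0]},{"fingers":10,"delta_pos":[17,0.5,0],"angular":[0,0,0]},{"fingers":10,"delta_pos":[0,0,0],"angular":[0,0,0]},{"fingers":10,"delta_pos":[0,0,25],"angular":[0,0,0]},{"fingers":10,"delta_pos":[0,0,25],"angular":[0,0,0]},{"fingers":10,"delta_pos":[0,0,17],"angular":[0,0,0]},{"fingers":10,"delta_pos":[0,0,0],"angular":[0,0,0]}]'
python3 -c "
from h import *
go(.461,.359,.035,0)"
```

```text
clock: 13.95
tcp_pos: [0.4591, 0.3549, 0.0416]
orientation: [-0.0, 0.708, 0.707, -0.003]
wrist_force: [-0.4, -0.9, -2.3]
finger_gap: 0.0201
t 13.95 tcp [0.4591 0.3549 0.0416] gap 0.020092977384909016 F [-0.407  -0.9022 -2.2746]
[[ 0.0013  1.     -0.0052]
 [ 1.     -0.0014 -0.0038]
 [-0.0039 -0.0052 -1.    ]]
j [ 0.5202  0.4514 -0.2377  0.8881 -0.0008  2.0923] yaw -0.07810767448636914
delta tool mm [4.1117 1.9329 6.5797]
rotvec [-0.0052  0.0038 -0.0014]
```

Position is well within the bay; lower, release, rise.

```bash
python3 -m pendant '[{"fingers":10,"delta_pos":[2,1.5,4],"angular":[0,0,0]},{"fingers":10,"delta_pos":[0,0,3],"angular":[0,0,0]},{"fingers":10,"delta_pos":[0,0,0.5],"angular":[0,0,0]},{"fingers":10,"delta_pos":[0,0,0],"angular":[0,0,0]}]'
python3 -m pendant '[{"fingers":45,"delta_pos":[0,0,0],"angular":[0,0,0]},{"fingers":45,"delta_pos":[0,0,0],"angular":[0,0,0]},{"fingers":45,"delta_pos":[0,0,0],"angular":[0,0,0]},{"fingers":45,"delta_pos":[0,0,-20],"angular":[0,0,0]},{"fingers":45,"delta_pos":[0,0,-40],"angular":[0,0,0]},{"fingers":45,"delta_pos":[0,0,-15],"angular":[0,0,0]},{"fingers":45,"delta_pos":[0,0,0],"angular":[0,0,0]}]'
python3 -c "
from h import *
go(.446,.05,.108,0)"
```

```text
clock: 14.35
tcp_pos: [0.4631, 0.3599, 0.0374]
orientation: [0.0, 0.707, 0.707, 0.0]
wrist_force: [0.0, 0.5, -1.9]
finger_gap: 0.02
clock: 15.05
tcp_pos: [0.4647, 0.361, 0.115]
orientation: [0.001, 0.707, 0.707, 0.003]
wrist_force: [0.4, -0.3, 0.3]
finger_gap: 0.045
t 15.05 tcp [0.4647 0.361  0.115 ] gap 0.04502882202913457 F [ 0.4398 -0.3043  0.273 ]
[[-0.0002  1.      0.0053]
 [ 1.      0.0002  0.003 ]
 [ 0.003   0.0053 -1.    ]]
j [ 0.5242  0.3917 -0.1323  1.0407 -0.0001  2.0949] yaw 0.009117943276574957
delta tool mm [-311.063   -18.7544    5.9313]
rotvec [ 0.0053 -0.003   0.0002]
```

```bash
python3 -m pendant '[{"fingers":56,"delta_pos":[-25,-1,0],"angular":[0,0,0]},{"fingers":56,"delta_pos":[-40,-2,0],"angular":[0,0,0]},{"fingers":56,"delta_pos":[-46,-3,0],"angular":[0,0,0]},{"fingers":56,"delta_pos":[-46,-3,0],"angular":[0,0,0]},{"fingers":56,"delta_pos":[-46,-3,0],"angular":[0,0,0]},{"fingers":56,"delta_pos":[-46,-3,0],"angular":[0,0,0]},{"fingers":56,"delta_pos":[-40,-2,0],"angular":[0,0,0]},{"fingers":56,"delta_pos":[-20,-1,0],"angular":[0,0,0]},{"fingers":56,"delta_pos":[0,0,0],"angular":[0,0,0]},{"fingers":56,"delta_pos":[0,0,0],"angular":[0,0,0]}]'
python3 -c "
from h import *
go(.446,.05,.030,0)
cv2.imwrite('pics/w8.png',env.read_camera('wrist'));cv2.imwrite('pics/t8.png',env.read_camera('top'))"
```

```text
clock: 16.05
tcp_pos: [0.4442, 0.0508, 0.1111]
orientation: [-0.001, 0.708, 0.707, -0.0]
wrist_force: [-0.1, 0.5, -0.8]
finger_gap: 0.0561
t 16.05 tcp [0.4442 0.0508 0.1111] gap 0.05614861776669333 F [-0.1081  0.4896 -0.7859]
[[ 0.0013  1.     -0.0011]
 [ 1.     -0.0013  0.0004]
 [ 0.0004 -0.0011 -1.    ]]
j [-0.0663  0.1465 -0.4781  0.9473  0.0003  1.5058] yaw -0.0760473817855784
delta tool mm [-0.8078  1.8552 81.0806]
rotvec [-0.0011 -0.0004 -0.0013]
```

View pics/w8.png

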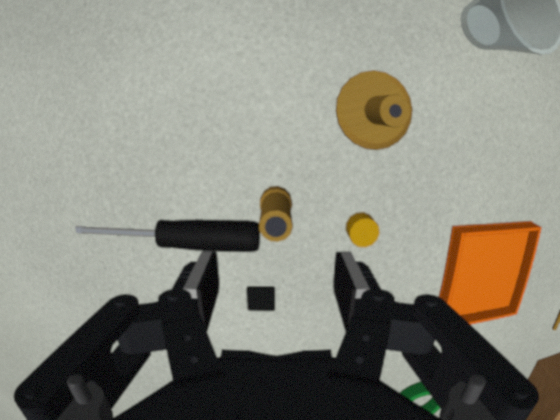

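```bash
python3 -m pendant '[{"fingers":56,"delta_pos":[-0.8,1.8,0],"angular":[0,0,0.14]},{"fingers":56,"delta_pos":[0,0,25],"angular":[0,0,0.06]},{"fingers":56,"delta_pos":[0,0,30],"angular":[0,0,0]},{"fingers":56,"delta_pos":[0,0,26],"angular":[0,0,0]},{"fingers":56,"delta_pos":[0,0,0],"angular":[0,0,0]},{"fingers":10,"delta_pos":[0,0,0],"angular":[0,0,0]},{"fingers":10,"delta_pos":[0,0,0],"angular":[0,0,0]},{"fingers":10,"delta_pos":[0,0,0],"angular":[0,0,0]},{"fingers":10,"delta_pos":[0,0,0],"angular":[0,0,0]},{"fingers":10,"delta_pos":[0,0,0],"angular":[0,0,0]}]' 40
python3 -c "
from h import *
go(.459,.299,.112,0)"
```

```text
clock: 17.15
tcp_pos: [0.4476, 0.0502, 0.0322]
orientation: [0.001, 0.774, 0.633, 0.001]
wrist_force: [-0.7, 1.9, 6.6]
finger_gap: 0.0203
t 17.15 tcp [0.4476 0.0502 0.0322] gap 0.020289887794983412 F [-0.6867  1.8722  6.6026]
[[ 0.1985  0.9801  0.0027]
 [ 0.9801 -0.1985  0.0005]
 [ 0.001   0.0025 -1.    ]]
j [-0.0672  0.2414 -0.5858  0.741   0.0007  1.7034] yaw -11.45171039874516
delta tool mm [246.1487 -38.0312 -79.6423]
rotvec [ 0.0026 -0.0008 -0.1999]
```

```bash
python3 -m pendant '[{"fingers":10,"delta_pos":[0,0,-20],"angular":[0,0,0]},{"fingers":10,"delta_pos":[0,0,-35],"angular":[0,0,0]},{"fingers":10,"delta_pos":[0,0,-25],"angular":[0,0,0]},{"fingers":10,"delta_pos":[25,-4,0],"angular":[0,0,0]},{"fingers":10,"delta_pos":[40,-6,0],"angular":[0,0,0]},{"fingers":10,"delta_pos":[46,-7,0],"angular":[0,0,0]},{"fingers":10,"delta_pos":[46,-7,0],"angular":[0,0,0]},{"fingers":10,"delta_pos":[40,-6,0],"angular":[0,0,0]},{"fingers":10,"delta_pos":[30,-5,0],"angular":[0,0,0]},{"fingers":10,"delta_pos":[19,-3,0],"angular":[0,0,0]},{"fingers":10,"delta_pos":[0,0,0],"angular":[0,0,0]},{"fingers":10,"delta_pos":[0,0,0],"angular":[0,0,0]}]'
python3 -c "
from h import *
go(.459,.299,.037,0)
cv2.imwrite('pics/w9.png',env.read_camera('wrist'))"
```

```text
clock: 18.35
tcp_pos: [0.4579, 0.2986, 0.1108]
orientation: [0.0, 0.774, 0.633, -0.0]
wrist_force: [0.4, 0.0, -1.9]
finger_gap: 0.0201
t 18.35 tcp [0.4579 0.2986 0.1108] gap 0.020119306610163652 F [ 0.3691  0.0289 -1.9112]
[[ 0.1978  0.9802 -0.    ]
 [ 0.9802 -0.1978 -0.0007]
 [-0.0007  0.0001 -1.    ]]
j [ 0.4313  0.3252 -0.2417  1.0041 -0.0006  2.2012] yaw -11.409389725536158
delta tool mm [ 0.6445  0.946  73.7866]
rotvec [ 0.      0.0007 -0.1991]
```

View pics/w9.png

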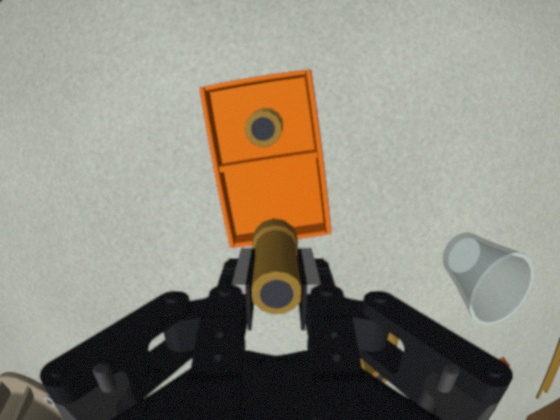

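```bash
python3 -m pendant '[{"fingers":10,"delta_pos":[0.5,1,20],"angular":[0,0,0]},{"fingers":10,"delta_pos":[0,0,30],"angular":[0,0,0]},{"fingers":10,"delta_pos":[0,0,20],"angular":[0,0,0]},{"fingers":10,"delta_pos":[0,0,3],"angular":[0,0,0]},{"fingers":10,"delta_pos":[0,0,0],"angular":[0,0,0]},{"fingers":10,"delta_pos":[0,0,0],"angular":[0,0,0]}]'
python3 -c "
from h import *
go(.459,.299,.036,0)"
```

```text
clock: 19.0
tcp_pos: [0.4601, 0.2987, 0.0388]
orientation: [0.0, 0.774, 0.633, 0.001]
wrist_force: [-0.0, 0.0, -1.2]
finger_gap: 0.0199
t 19.0 tcp [0.4601 0.2987 0.0388] gap 0.019944959034236192 F [-0.0371  0.0117 -1.1895]
[[ 0.1995  0.9799  0.0014]
 [ 0.9799 -0.1995  0.0004]
 [ 0.0006  0.0013 -1.    ]]
j [ 0.4296  0.3961 -0.335   0.8383 -0.0003  2.2012] yaw -11.509091319871311
delta tool mm [ 0.1167 -1.107   2.8417]
rotvec [ 0.0013 -0.0005 -0.2009]
```

```bash
python3 -m pendant '[{"fingers":10,"delta_pos":[0,-1,2.5],"angular":[0,0,0]},{"fingers":10,"delta_pos":[0,0,0.5],"angular":[0,0,0]},{"fingers":10,"delta_pos":[0,0,0],"angular":[0,0,0]},{"fingers":42,"delta_pos":[0,0,0],"angular":[0,0,0]},{"fingers":42,"delta_pos":[0,0,0],"angular":[0,0,0]},{"fingers":42,"delta_pos":[0,0,0],"angular":[0,0,0]},{"fingers":42,"delta_pos":[0,0,-20],"angular":[0,0,0]},{"fingers":42,"delta_pos":[0,0,-40],"angular":[0,0,0]},{"fingers":42,"delta_pos":[0,0,-15],"angular":[0,0,0]},{"fingers":42,"delta_pos":[0,0,0],"angular":[0,0,0]}]'
python3 -c "
from h import *
go(.5225,.1253,.11,0)"
```

```text
clock: 20.0
tcp_pos: [0.4601, 0.3001, 0.1123]
orientation: [0.001, 0.774, 0.633, 0.002]
wrist_force: [0.6, 0.6, 0.4]
finger_gap: 0.0421
t 20.0 tcp [0.4601 0.3001 0.1123] gap 0.04208535582880197 F [0.5935 0.6251 0.365 ]
[[ 0.1986  0.9801  0.0046]
 [ 0.9801 -0.1986  0.002 ]
 [ 0.0029  0.0041 -1.    ]]
j [ 0.4318  0.3244 -0.2389  1.0024 -0.0001  2.2025] yaw -11.453985865508697
delta tool mm [-158.877    95.8927    2.2487]
rotvec [ 0.0044 -0.0025 -0.1999]
```

```bash
python3 -m pendant '[{"fingers":56,"delta_pos":[-25,15,0],"angular":[0,0,0]},{"fingers":56,"delta_pos":[-38,23,0],"angular":[0,0,0]},{"fingers":56,"delta_pos":[-38,23,0],"angular":[0,0,0]},{"fingers":56,"delta_pos":[-34,20,0],"angular":[0,0,0]},{"fingers":56,"delta_pos":[-23,15,0],"angular":[0,0,0]},{"fingers":56,"delta_pos":[0,0,0],"angular":[0,0,0]},{"fingers":56,"delta_pos":[0,0,0],"angular":[0,0,0]}]'
python3 -c "
from h import *
go(.5225,.1253,.019,-11.5)"
```

```text
clock: 20.7
tcp_pos: [0.5202, 0.1247, 0.1084]
orientation: [-0.001, 0.775, 0.632, -0.001]
wrist_force: [0.6, -0.7, -0.6]
finger_gap: 0.0559
t 20.7 tcp [0.5202 0.1247 0.1084] gap 0.055904155442964044 F [ 0.6232 -0.6864 -0.6038]
[[ 0.2003  0.9797 -0.0024]
 [ 0.9797 -0.2003  0.0001]
 [-0.0004 -0.0023 -1.    ]]
j [ 0.085   0.3077 -0.2731  0.9924  0.0003  1.8575] yaw -11.554051760749028
delta tool mm [ 1.0795  2.3746 89.4419]
rotvec [-0.0023  0.0004 -0.0009]
```

```bash
python3 -m pendant '[{"fingers":56,"delta_pos":[1,2,20],"angular":[0,0,0]},{"fingers":56,"delta_pos":[0,0,35],"angular":[0,0,0]},{"fingers":56,"delta_pos":[0,0,25],"angular":[0,0,0]},{"fingers":56,"delta_pos":[0,0,11],"angular":[0,0,0]},{"fingers":56,"delta_pos":[0,0,0],"angular":[0,0,0]},{"fingers":56,"delta_pos":[0,0,0],"angular":[0,0,0]}]'
python3 -m pendant '[{"fingers":10,"delta_pos":[0,0,0],"angular":[0,0,0]},{"fingers":10,"delta_pos":[0,0,0],"angular":[0,0,0]},{"fingers":10,"delta_pos":[0,0,0],"angular":[0,0,0]},{"fingers":10,"delta_pos":[0,0,0],"angular":[0,0,0]},{"fingers":10,"delta_pos":[0,0,0],"angular":[0,0,0]}]' 40
python3 -c "
from h import *
go(.660,-.024,.085,-11.5)"
```

```text
clock: 21.3
tcp_pos: [0.5233, 0.1265, 0.0193]
orientation: [0.0, 0.774, 0.633, 0.0]
wrist_force: [-0.7, 1.0, -0.1]
finger_gap: 0.0556
clock: 21.8
tcp_pos: [0.524, 0.126, 0.0201]
orientation: [0.001, 0.774, 0.633, 0.001]
wrist_force: [-1.2, 0.4, 5.5]
finger_gap: 0.021
t 21.8 tcp [0.524  0.126  0.0201] gap 0.021008433466202292 F [-1.213   0.4147  5.5256]
[[ 0.1986  0.9801  0.0023]
 [ 0.9801 -0.1986  0.0005]
 [ 0.0009  0.0021 -1.    ]]
j [ 0.0868  0.4016 -0.382   0.7849  0.0003  1.8576] yaw -11.457884898097584
delta tool mm [-119.937   163.1757  -64.6619]
rotvec [ 0.0021 -0.0009  0.0007]
```

```bash
python3 -m pendant '[{"fingers":10,"delta_pos":[0,0,-20],"angular":[0,0,0]},{"fingers":10,"delta_pos":[0,0,-30],"angular":[0,0,0]},{"fingers":10,"delta_pos":[0,0,-15],"angular":[0,0,0]},{"fingers":10,"delta_pos":[-12,16,0],"angular":[0,0,0]},{"fingers":10,"delta_pos":[-21,29,0],"angular":[0,0,0]},{"fingers":10,"delta_pos":[-27,37,0],"angular":[0,0,0]},{"fingers":10,"delta_pos":[-27,37,0],"angular":[0,0,0]},{"fingers":10,"delta_pos":[-21,29,0],"angular":[0,0,0]},{"fingers":10,"delta_pos":[-12,16,0],"angular":[0,0,0]},{"fingers":10,"delta_pos":[0,0,0],"angular":[0,0,0]},{"fingers":10,"delta_pos":[0,0,0],"angular":[0,0,0]}]'
python3 -c "
from h import *
go(.660,-.024,.028,-11.5)
cv2.imwrite('pics/w10.png',env.read_camera('wrist'))"
```

```text
clock: 22.9
tcp_pos: [0.6594, -0.0254, 0.0822]
orientation: [-0.001, 0.775, 0.632, -0.001]
wrist_force: [-0.8, -0.1, -1.4]
finger_gap: 0.0209
t 22.9 tcp [ 0.6594 -0.0254  0.0822] gap 0.02092224961988182 F [-0.7687 -0.1159 -1.3548]
[[ 0.2002  0.9798 -0.0023]
 [ 0.9798 -0.2002  0.0004]
 [-0.0001 -0.0023 -1.    ]]
j [-0.1601  0.5516  0.0404  1.0619 -0.      1.6123] yaw -11.548829993441627
delta tool mm [ 1.5327  0.4033 54.2097]
rotvec [-0.0023  0.0001 -0.0009]
```

View pics/w10.png

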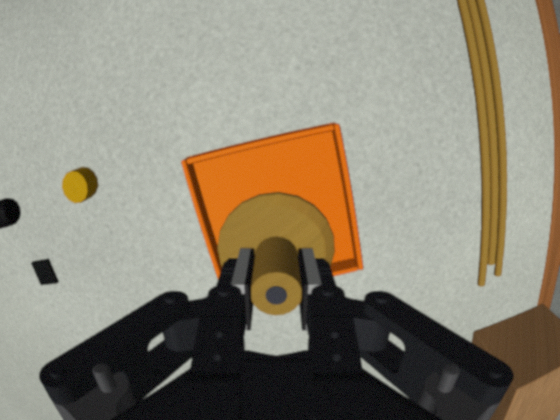

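```bash
python3 -m pendant '[{"fingers":10,"delta_pos":[1.5,0.5,15],"angular":[0,0,0]},{"fingers":10,"delta_pos":[0,0,25],"angular":[0,0,0]},{"fingers":10,"delta_pos":[0,0,14],"angular":[0,0,0]},{"fingers":10,"delta_pos":[0,0,0],"angular":[0,0,0]},{"fingers":10,"delta_pos":[0,0,0],"angular":[0,0,0]}]'
python3 -c "
from h import *
go(.660,-.024,.0245,-11.5)"
```

```text
clock: 23.45
tcp_pos: [0.6603, -0.0225, 0.0299]
orientation: [-0.0, 0.774, 0.633, -0.0]
wrist_force: [0.4, -0.1, -1.2]
finger_gap: 0.0209
t 23.45 tcp [ 0.6603 -0.0225  0.0299] gap 0.02091409659193339 F [ 0.4325 -0.087  -1.2098]
[[ 0.198   0.9802 -0.0008]
 [ 0.9802 -0.198   0.    ]
 [-0.0001 -0.0008 -1.    ]]
j [-0.1554  0.5944 -0.0243  0.9529 -0.0001  1.6147] yaw -11.418695086518156
delta tool mm [-1.554  -0.0288  5.368 ]
rotvec [-0.0008  0.0001  0.0014]
```

```bash
python3 -m pendant '[{"fingers":10,"delta_pos":[0,0,3.5],"angular":[0,0,0]},{"fingers":10,"delta_pos":[0,0,1.5],"angular":[0,0,0]},{"fingers":10,"delta_pos":[0,0,0],"angular":[0,0,0]},{"fingers":10,"delta_pos":[0,0,0],"angular":[0,0,0]},{"fingers":42,"delta_pos":[0,0,0],"angular":[0,0,0]},{"fingers":42,"delta_pos":[0,0,0],"angular":[0,0,0]},{"fingers":42,"delta_pos":[0,0,0],"angular":[0,0,0]},{"fingers":42,"delta_pos":[0,0,-20],"angular":[0,0,0]},{"fingers":42,"delta_pos":[0,0,-40],"angular":[0,0,0]},{"fingers":42,"delta_pos":[0,0,-40],"angular":[0,0,0]},{"fingers":42,"delta_pos":[0,0,-30],"angular":[0,0,0]}]'
python3 -m pendant '[{"fingers":42,"delta_pos":[-10,-40,0],"angular":[0,0,0]},{"fingers":42,"delta_pos":[-10,-40,0],"angular":[0,0,0]},{"fingers":42,"delta_pos":[-10,-40,0],"angular":[0,0,0]},{"fingers":42,"delta_pos":[-10,-40,0],"angular":[0,0,0]},{"fingers":42,"delta_pos":[0,0,0],"angular":[0,0,0]},{"fingers":42,"delta_pos":[0,0,0],"angular":[0,0,0]},{"fingers":42,"delta_pos":[0,0,0],"angular":[0,0,0]}]'
python3 - <<'E'
from h import *
st()
t=env.read_camera('top');cv2.imwrite('pics/t11.png',t);s=env.read_camera('side');cv2.imwrite('pics/s11.png',s)
u=lambda im,x0,y0,x1,y1:cv2.resize(cv2.convertScaleAbs(im[y0:y1,x0:x1],alpha=1.3),(400,300),interpolation=cv2.INTER_CUBIC)
# 80x60 tiles, 5x
m=np.vstack([np.hstack([u(t,85,212,165,272),u(t,240,130,320,190)]),np.hstack([u(t,378,210,458,270),u(s,279,340,359,400)])])
cv2.imwrite('pics/m11.png',m)
E
```

```text
clock: 24.55
tcp_pos: [0.6615, -0.0231, 0.1577]
orientation: [0.001, 0.774, 0.633, 0.001]
wrist_force: [0.9, 0.2, -0.1]
finger_gap: 0.042
clock: 25.25
tcp_pos: [0.4976, -0.0307, 0.1556]
orientation: [0.001, 0.774, 0.633, 0.001]
wrist_force: [-0.0, 0.0, 0.2]
finger_gap: 0.0418
t 25.25 tcp [ 0.4976 -0.0307  0.1556] gap 0.04184764221129363 F [-0.0317  0.0134  0.2353]
[[ 0.1987  0.9801  0.0026]
 [ 0.9801 -0.1987 -0.0006]
 [-0.0001  0.0027 -1.    ]]
```

View pics/m11.png

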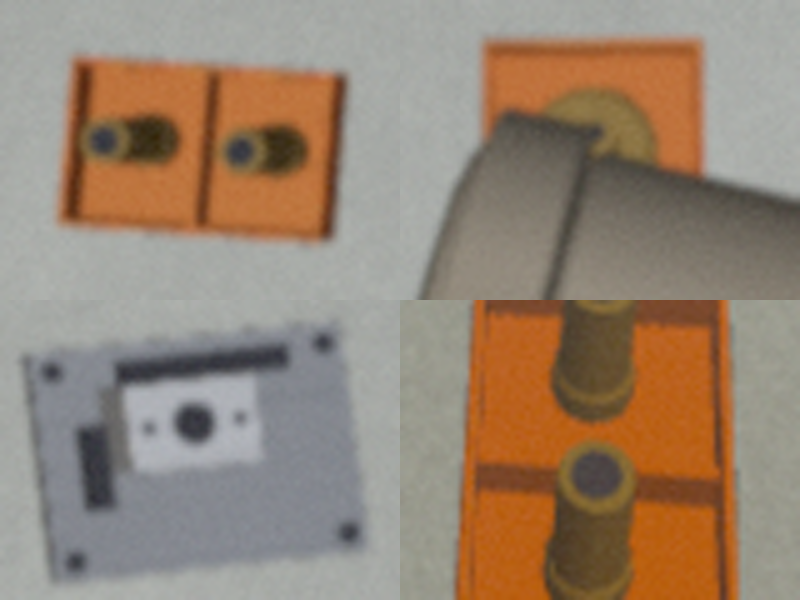

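Run:
```python
from h import *
J=R.from_euler('z',7.1,degrees=True).as_matrix();T=lambda u,v,z:J.T@(pix2w('top',u,v,z))
t=lambda x,y,z:T(378+x/5,210+(y-300)/5,z)
hs=[t(x,y,.012) for x,y in((52,372),(323,342),(350,532),(76,562))];c=np.mean(hs,0);c[2]=0
print('hole offs',*[h-c for h in hs])
for n,x,y,z in(('big hole',194,423,.052),('h1',149,429,.052),('h2',239,417,.052),('short top edge',103,428,.021),('short top edge',116,506,.021),('short outer',78,430,.021),('short outer',90,509,.021),('blk bot',103,390,.012),('blk top front',124,388,.052),('blk top front',134,470,.052),('long face',120,382,.021),('long face',288,365,.021)):print(n,t(x,y,z)-c)
g=env.read_camera('top');s=lambda x,y,z:pix2w('top',85+x/5,212+y/5,z)
print('couplers',s(103,140,.064),s(240,151,.064));print('canopy',pix2w('top',240+(597-400)/5,130+132/5,.052))
```

```text
hole offs [0.0449 0.065  0.012 ] [ 0.0452 -0.0648  0.012 ] [-0.045  -0.0652  0.012 ] [-0.0451  0.0651  0.012 ]
big hole [0.0148 0.0155 0.052 ]
h1 [0.0143 0.0362 0.052 ]
h2 [ 0.0153 -0.0051  0.052 ]
short top edge [0.0162 0.0471 0.021 ]
short top edge [-0.0205  0.0458  0.021 ]
short outer [0.0165 0.0589 0.021 ]
short outer [-0.0206  0.058   0.021 ]
blk bot [0.0338 0.042  0.012 ]
blk top front [0.034  0.0451 0.052 ]
blk top front [-0.0033  0.0454  0.052 ]
long face [0.0367 0.0364 0.021 ]
long face [ 0.0362 -0.0431  0.021 ]
couplers [0.4638 0.3601 0.064 ] [0.46   0.2988 0.064 ]
canopy [ 0.6618 -0.025   0.052 ]
```

Run:
```python
from h import *
from scipy.optimize import least_squares
p=env.camera_params('wrist')
# relative fit in the camera frame of w6; start from camera pose at that time (tool pose .49,-.338,.092 yaw 7.37)
V=np.array(p['view']);Rc=V[:3,:3].T;o=-Rc@V[:3,3]
s=env.get_state();q=s['orientation'];Mt=R.from_quat([q[1],q[2],q[3],q[0]]).as_matrix()
q6=[.66,.751,0,.003];M6=R.from_quat(q6).as_matrix();t6=np.array([.49,-.3382,.0924])
R6=M6@Mt.T@Rc;o6=t6+M6@Mt.T@(o-s['tcp_pos'])
V6=np.eye(4);V6[:3,:3]=R6.T;V6[:3,3]=-R6.T@o6;p['view']=V6
Jp=np.array([[-45,65,12],[45,65,12],[-22,45,21],[18,45,21],[-55,75,12],[55,75,12]])/1e3
ju=[(186,145.5),(315,145.2),(217,175.5),(275.5,175.5),(173.5,132),(329.5,130.5)]
bu=[(236.5,186.5),(304,186.5),(240,276),(302,276),(270.5,201.5),(270.5,234.5),(270.5,265.5),(243,174.5),(300.5,174)]
uv=np.array(ju+bu)
def f(x):
    A=R.from_rotvec(x[3:6]);b=R.from_euler('z',x[8]).apply(B)+[x[6],x[7],.012]
    return (proj('wrist',A.apply(np.vstack([Jp,b]))+x[:3],p)-uv).ravel()
r=least_squares(f,[.474,-.3545,0,0,0,.124,.015,.015,0],loss='soft_l1');print(r.x[:6],'block in jig mm',r.x[6:8]*1e3,'deg',np.degrees(r.x[8]))
print(f(r.x).reshape(-1,2).round(1).tolist())
cov=np.linalg.inv(r.jac.T@r.jac);print('sd mm',np.sqrt(np.diag(cov))[6:8]*1e3)
```

```text
[ 0.4732 -0.3566 -0.0004 -0.0076 -0.0109  0.1232] block in jig mm [15.3211 14.4058] deg 0.3038326835970948
[[1.1, 0.1], [-0.4, -0.2], [0.1, -0.2], [0.0, -0.3], [-0.2, 0.1], [-0.3, 0.5], [-0.3, 0.1], [0.4, 0.1], [0.1, 0.9], [-0.2, 1.2], [-0.2, -0.1], [0.0, -0.1], [0.3, -0.5], [0.3, -0.8], [-0.5, -0.4]]
sd mm [0.6903 0.5869]
```

```bash
python3 -c "
from h import *
s,_=st();print(s['qvel']);print(env.hand_in())"
```

```text
t 25.4 tcp [ 0.4974 -0.0306  0.1549] gap 0.04175146751196517 F [-0.4652  0.3387  0.0149]
[[ 0.1985  0.9801  0.001 ]
 [ 0.9801 -0.1985 -0.0003]
 [-0.0001  0.0011 -1.    ]]
[ 0.0004  0.0008 -0.0044  0.0006 -0.0001  0.0005]
the job is handed in; nothing more can be done
None
```

I sorted the four parts and handed the job in at 25.4 s on the robot's clock. Hand-in gives no verdict. The gripper was empty, still and clear of everything at the end.

- **Block:** It tipped about 6° in the grip while being carried, so I set it down flat, gripped it again and slid it until it met both stops. It met about 10 N at the short stop and 13 N at the long stop. A relative fit of the wrist picture taken after release puts it at (15.3, 14.4) mm in the jig frame, turned 0.3°; home is (15, 15). That fit assumed the block was flat on the plate.
- **Block, top camera:** It gave (14.8, 15.5) mm with about 1.4° of turn, a coarser reading but still inside the limits.
- **Block, wrist fit against the camera calibration alone:** It gave (15.4, 13.5) mm with the height several mm too low and about 0.5° of tilt. I put that down to calibration error.
- **Couplers:** One stands in each bay. The last top picture puts them within about 3 mm of the bay centres. They look upright there; I did not measure their tilt.
- **Canopy:** The top picture puts its neck about 2 mm from the tray centre, but the arm hid part of it. I did not measure its flatness after release; it looked flat just before lowering.
- **Shade:** I kept well away from it. The wrist pictures taken at the two-bay tray showed it standing, but I did not measure its position at the end.

My last side-camera picture was refused because I had reached the 16-picture limit, so I never viewed the whole of it. I did see a crop of it showing the couplers.

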